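Change the casting flask and hold it down on the sprung ring

TASK

Change over the casting flask: lift the dark used flask out of the sprung ring cradle, set it down upright in the free place of the packed tray (the green square) and let go of it, then put the bright fresh flask into the ring and press it all the way down against the springs. Finish while still holding it down at the bottom; do not let the ring spring back. Handle the flasks gently, upright and without dropping them, keep the jar, block and tin in the tray, and leave the bowl, hammer and burr stand alone.

Things in the scene. Friction and masses are not known exactly. Their poses are not given: they have to be found in the camera images.
- fresh_center (a point): The FRESH casting flask: bright metal, white plaster top with a small black hole. Starts standing on the bench. Round steel flask, 96 mm tall overall: foot cylinder 44 mm diameter from 0 to 45 mm (lower edge bevelled 4 mm), flange 68 mm diameter from 45 to 51 mm, neck 40 mm diameter from 51 to 96 mm. About 0.4 kg (0.32 to 0.48). Point: on its axis, half-way up (48 mm above its underside); z up along its axis. 
- used_center (a point): The USED casting flask: dark steel all over with a brass button on top. Starts hanging by its flange in the sprung ring cradle. Round steel flask, 96 mm tall overall: foot cylinder 44 mm diameter from 0 to 45 mm (lower edge bevelled 4 mm), flange 68 mm diameter from 45 to 51 mm, neck 40 mm diameter from 51 to 96 mm. About 0.4 kg (0.32 to 0.48). Point: on its axis, half-way up (48 mm above its underside); z up along its axis. 
- ring_seat (a point): Centre of the top face of the sprung brass ring (84 mm outside, 52 mm hole, 8 mm thick); moves with the ring; 75 mm above the bench when up. A flask's foot goes down through the hole and its flange rests on this face. The ring rides on four springs over a fixed round blue stand (124 mm diameter, 45 mm high, with a well 64 mm wide inside whose floor is 6 mm above the bench).
- ring (a joint): How far the sprung ring is pressed down, m: 0 up, 0.018 fully down at its stop. It springs back when let go. Pushing it down starts at about 5.5 N and takes about 16 N at the stop, flask's weight (about 4 N) included, so about 12 N by hand on a seated flask. A flask's weight alone leaves it practically up.
- free_place (a point): The free place in the packed tray: centre of the thin green square (40 mm, 0.8 mm thick, no obstacle) on the tray's inner floor. x and y along the tray's sides. The place is about 52 mm square between the tray's corner walls and the neighbouring things; it may be any of the tray's four quarters.
- tray_in (a point): Centre of the inner floor (5 mm above the bench) of the open plywood tray: 114 mm square outside, 104 mm inside, walls 5 mm thick and 40 mm high, fixed to the bench; x and y along its sides. Its four quarters, each 52 mm square, hold an amber jar, a white block, a tin and the free place.
- jar_mid (a point): Amber glass jar with white cap, 48 mm diameter, 36 mm tall, loose in the tray; point at its centre, half-way up.
- block_mid (a point): White plaster block, 48 x 48 x 34 mm tall, loose in the tray; point at its centre.
- tin_mid (a point): Steel tin with red lid, 48 mm diameter, 34 mm tall, loose in the tray; point at its centre.
- bowl: Blue ceramic bowl, 84 mm across, 36 mm high; bystander. Origin at the centre of its underside.
- hammer: Small hammer, 220 mm long, lying on the bench; bystander. Its x axis runs along the handle towards the head.
- burrs: Round white stand of small rotary burrs, 80 mm diameter, about 47 mm high; bystander. Origin at the centre of its underside.
Mind the look-alikes: they are no part of the job. Of the things like the part that bears ring_seat, leave any that is pink; of the rest the larger one is meant.

How it is judged:
On the way, in this order (a step that is already met when the one before it is completed fails the run):
1. the used flask stands upright in the free place of the tray, released (horizontal distance between used_center and free_place below 0.014 m and z of used_center in the frame of free_place below 0.055 m and angle between used_center's own z axis and vertical below 0.12 rad and contact force between the fingers and used below 0.1 N and linear speed of used below 0.03 m/s), for 0.2 s.
2. the fresh flask sits upright in the ring, flange on the ring (horizontal distance between fresh_center and ring_seat below 0.008 m and z of fresh_center in the frame of ring_seat below 0.008 m and angle between fresh_center's own z axis and vertical below 0.12 rad), for 0.1 s.
At the end, for the whole second after the job is handed in: The robot holds the fresh flask upright, flange on the ring (centred to 8 mm), ring pressed 14 of 18 mm or more, pushing over 4 N (ring over 8 N). The used flask stands released, upright, still, within 14 mm of the free place's centre; jar, block and tin upright on the tray floor (all of step 1 and all of step 2 and z of each of jar_mid, block_mid, tin_mid in the frame of tray_in below 0.026 m and angle between each of jar_mid, block_mid, tin_mid's own z axis and vertical below 0.2 rad and horizontal distance between each of jar_mid, block_mid, tin_mid and tray_in below 0.06 m and value of joint ring above 0.014 m and contact force between fresh and ring above 8 N and contact force between any of the arm, the fingers and fresh above 4 N); the arm keeps its last pose, push and grip.
It fails at once if the bowl, hammer or burr stand was pushed away (more than 30 mm) (distance of any of bowl, hammer, burrs from where it was at the start of the episode above 0.03 m).
It fails at once if a flask was tipped by more than about 35 degrees (angle between any of used_center, fresh_center's own z axis and vertical above 0.6 rad).
It fails at once if a flask was dropped (falling free faster than 0.6 m/s) ((linear speed of used above 0.6 m/s and contact force between the fingers and used below 0.1 N) or (linear speed of fresh above 0.6 m/s and contact force between the fingers and fresh below 0.1 N)).
It also fails if it takes over 66 s, if anything falls off the work surface, if the arm or the gripper's body presses on something with over 40 N, if the wrist force passes 120 N, or if a joint passes its speed limit or range.

ROBOT

A 6-joint arm with a two-finger parallel gripper is mounted at the origin on the work surface. World frame = base frame: x ahead of the robot, y to its left, z up, the work surface at z = 0. Lengths are in m, angles in rad, forces in N, time in s.
With the tool pointing down it reaches from about 0.425 to 0.95 m from the base axis. Payload 14.7 kg.
Tool frame: the origin (TCP) lies midway between the tips of the shut fingers; the grasp point (between the pads) lies 19 mm behind it; z points along the fingers, y is the direction in which the jaws open and shut (so a half turn about z gives the same grasp; the last joint's range is limited). The gripper opens to 85 mm and grips with 20 to 120 N. Pads are 22 mm wide; open, the fingers measure 114 mm over their backs; the gripper's body (76 mm by 85 mm) begins 54 mm behind the grasp point. The pads swing forward as they close: fully open they stand 13 mm farther back than shut.
Start: joints at [-1.262, 0.48, 1.596, -0, 1.065, -0.047], TCP at [0.226, -0.609, 0.231] pointing down, gripper open.
Joint ranges: [-2.75, 2.75], [-0.82, 2.05], [0.23, 2.67], [-1.56, 4.7], [0.09, 2.69], [-2.92, 2.92]. Speed limits (rad/s): [1.89, 1.89, 2.39, 3.01, 3.01, 3.01].

INTERFACE

Orientations are given as [roll, pitch, yaw] about the fixed x, y, z axes, in that order (R = Rz(yaw) Ry(pitch) Rx(roll)).
In Python, from plant import bot, viewer, job_done gives the robot as it stands. The module is installed in compiled form; this text tells all that it offers.
- The arm moves only by the tool step_arm, never from a script. Its argument "rows" is a list of rows, each a list of 3 entries, a list of its own where there are three numbers: the closure, from -1 (fully open) to 1 (shut), then the shift along the tool's x, y, z in cm, then the turn about the tool's z in degrees. In form: [[jaw, [tx, ty, tz], roll], ...]. A call has 1 to 12 rows; each row is the pose to reach, as a shift and turn from the pose commanded when the call began, along the tool's axes at that moment; what a row does not reach only later rows make up. A row lasts 1/10 s, in which the tool goes at most 50 mm and 8.59 degrees, less where a joint would pass 70% of its speed; a pose out of reach is approached as far as the arm can. A call with a gripper value outside its range is refused whole. The fingers move at their own pace and stop on an object; "newtons" is the grip in N (left out, the last holds). Time passes only in rows, so rows that repeat a pose let the fingers close. It gives the time, the measured TCP pose, the force and the opening at its end, in the units of the state.
- bot.read_state(): the state, without advancing time (a new reading comes with each control period).
- viewer.capture(name): name is "scene" or "top" or "wrist"; returns a dict with "frame" (480x640x3 uint8, red, green, blue), "z_map" (480x640 float32, m along the optical axis (not along the pixel's ray), 0 where there is no reading), "intrinsics" (3x3 intrinsics, pixels), "R" (3x3) and "t" (3): a world point X has camera coordinates R X + t. Camera axes: x right, y down, z forward; pixel columns grow to the right and rows downward; lengths in m; the calibration is good to about 2 mm. The wrist camera is an equidistant fisheye: a pixel r from the principal point sees the ray r / f radians off the axis. A picture is of the moment at which its call begins.
- job_done(): hands the job in, once; it reports no verdict.
The state is a dict: "time": time; "joint_positions": joint angles; "joint_vel": joint speeds; "joint_efforts": joint torques, N m; "tool_pos": TCP position; "ee_rot": TCP orientation; "contact_force": force on the tool from outside, world axes, zero at the start; "torque": the same for the moment, N m; "width": finger opening in m.
Only numpy, scipy, OpenCV 4.12 (cv2) and the standard library are available. Lean on these libraries where they do the work, as an engineer would, in place of code of your own. Each camera call takes 0.05 s, during which the arm holds its last target.

## Working session

There is one attempt and no reset: what is moved stays moved. The work goes in short steps, Python scripts to look and compute and a tool call to move; the robot and the scene stay as the last step left them, time stands still between calls to the robot, and variables do not carry over. Pictures are saved under pics/ and viewed, and the job is handed in when it is done.

Besides the shell and the picture viewer there is one more tool, called after "Request:" by a JSON object that holds its "api" and its "payload", one argument or row to a line. step_arm: Moves the arm, as the interface text tells. Its arguments: {"type":"object","properties":{"rows":{"type":"array"},"newtons":{"type":"number"}},"required":["rows"]}

```bash
mkdir -p pics; ls; cat > h.py <<'E'
import numpy as np,cv2
from plant import bot,viewer
def cap(n,f=None):
    d=viewer.capture(n)
    if f: cv2.imwrite('pics/'+f,d['frame'][:,:,::-1])
    return d
def ray(d,u,v):
    K=d['intrinsics'];c=np.array([(u-K[0,2])/K[0,0],(v-K[1,2])/K[1,1],1.0])
    o=-d['R'].T@d['t'];return o,d['R'].T@c
def onplane(d,u,v,z):
    o,r=ray(d,u,v);return o+r*(z-o[2])/r[2]
def pts(d):
    K=d['intrinsics'];v,u=np.mgrid[:480,:640];z=d['z_map']
    c=np.stack([(u-K[0,2])/K[0,0]*z,(v-K[1,2])/K[1,1]*z,z],-1)
    return (c-d['t'])@d['R']
E
python3 - <<'E'
from h import *
import pickle
print(bot.read_state())
D={}
for n in ['scene','top','wrist']:
    D[n]=cap(n,n+'0.png');print(n,D[n]['intrinsics'],-D[n]['R'].T@D[n]['t'],D[n]['R'])
pickle.dump(D,open('d0.pkl','wb'))
E
```

```text
pics
{'time': 0.0, 'joint_positions': array([-1.26163353e+00,  4.80856926e-01,  1.59685975e+00,  9.67686104e-06,
        1.06509366e+00, -4.66011281e-02]), 'joint_vel': array([-5.36868380e-04,  5.62939534e-04,  2.43773948e-04,  3.15428625e-05,
        5.97904514e-05,  4.05767537e-04]), 'joint_efforts': array([-8.97166883e-04, -9.50650048e+01, -4.30184269e+01, -1.64723660e-04,
        1.22931812e-02,  2.08295580e-05]), 'tool_pos': array([ 0.22629788, -0.60890321,  0.23066137]), 'ee_rot': array([-3.14037669e+00, -6.51754967e-05,  3.55759188e-01]), 'contact_force': array([-0.16973473, -0.51358118, -0.10381852]), 'torque': array([ 0.02671869, -0.02492069, -0.02370676]), 'width': 0.08541879496579897}
scene [[553.53145785   0.         318.41719836]
 [  0.         553.53145785 236.64108629]
 [  0.           0.           1.        ]] [1.06099764 0.37251266 0.72281172] [[-0.63217664  0.7746352   0.01711707]
 [ 0.5515786   0.46543638 -0.69219219]
 [-0.54416334 -0.42814632 -0.72151021]]
top [[575.64773662   0.         316.21324068]
 [  0.         575.64773662 247.65884182]
 [  0.           0.           1.        ]] [0.36979169 0.00663848 0.9297374 ] [[-0.05033081 -0.99872945 -0.00250995]
 [-0.97350759  0.04962071 -0.22320564]
 [ 0.22304659 -0.00879066 -0.97476815]]
wrist [[371.64829954   0.         318.49634266]
 [  0.         371.64829954 241.24647603]
 [  0.           0.           1.        ]] [ 0.30286949 -0.58031992  0.3736879 ] [[ 0.34883963 -0.93718166 -0.0012063 ]
 [-0.88810497 -0.33098273  0.31893572]
 [-0.29929997 -0.1101861  -0.94777558]]
```

View pics/scene0.png

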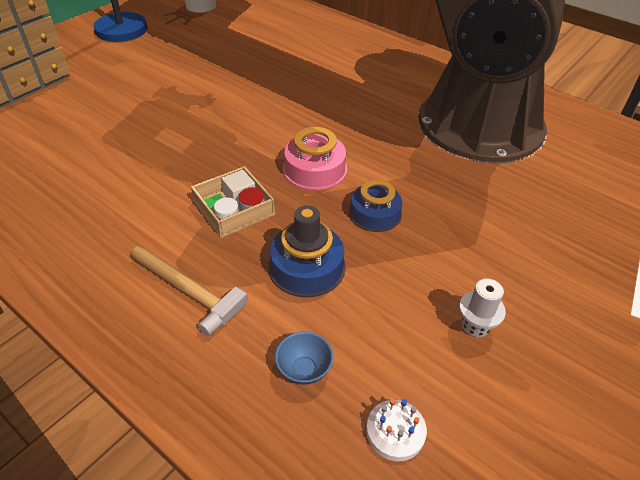

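View pics/top0.png

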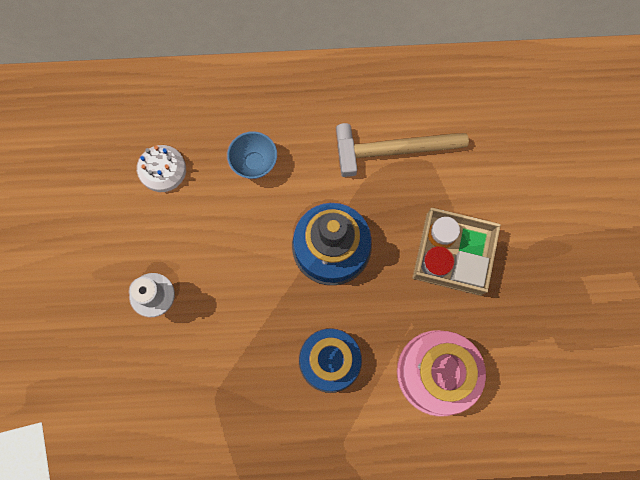

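View pics/wrist0.png

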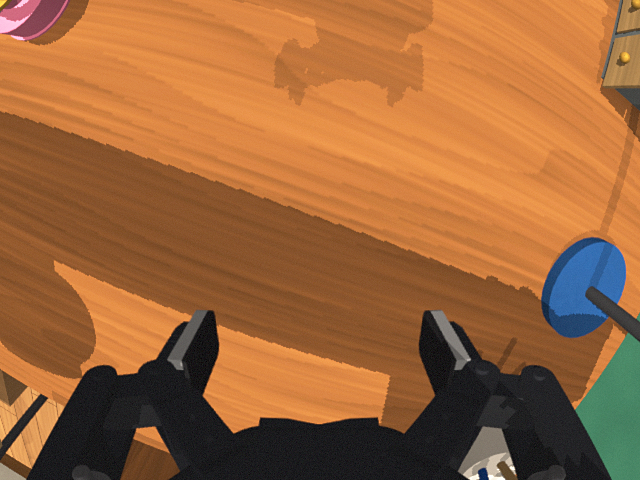

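```bash
cat > m.py <<'E'
from h import *
import pickle
D=pickle.load(open('d0.pkl','rb'))
for n in ['top','scene']:
    d=D[n];P=pts(d);hsv=cv2.cvtColor(d['frame'],cv2.COLOR_RGB2HSV);H,S,V=hsv[...,0],hsv[...,1],hsv[...,2]
    val=d['z_map']>0
    work=val&(P[...,2]<0.2)&(P[...,2]>-0.02)&(np.hypot(P[...,0],P[...,1])>0.3)&(np.hypot(P[...,0],P[...,1])<1.1)
    def rep(name,m,z):
        m=cv2.morphologyEx((m&work).astype(np.uint8),cv2.MORPH_OPEN,np.ones((2,2)))
        k,l,s,c=cv2.connectedComponentsWithStats(m)
        for i in range(1,k):
            if s[i,4]<25: continue
            cs,_=cv2.findContours((l==i).astype(np.uint8),0,cv2.CHAIN_APPROX_NONE)
            q=cs[0].reshape(-1,2);(cx,cy),r=cv2.minEnclosingCircle(q)
            w=np.array([onplane(d,u,v,z)[:2] for u,v in q],np.float32)
            (wx,wy),wr=cv2.minEnclosingCircle(w)
            print(n,name,'px',c[i].round(1),'area',s[i,4],'zmed',np.median(P[l==i][:,2]).round(4),'circ world',round(wx,4),round(wy,4),'r',round(wr,4),'minrect',np.round(cv2.minAreaRect(w*1000),1).tolist() if 0 else [np.round(a,4).tolist() if not np.isscalar(a) else round(a,1) for a in cv2.minAreaRect(w)])
    rep('green',(H>45)&(H<80)&(S>120),0.0058)
    rep('brass top button',(H>12)&(H<30)&(S>130)&(P[...,2]>.115),0.126)
    rep('brass ring',(H>12)&(H<30)&(S>120)&(P[...,2]>.05)&(P[...,2]<.1),0.075)
    rep('used z>.115',(P[...,2]>.115)&(P[...,2]<0.14),0.126)
    rep('fresh top .096',(P[...,2]>.085)&(P[...,2]<.1),0.096)
    rep('flange .051',(P[...,2]>.043)&(P[...,2]<.057)&(S<60),0.051)
    rep('blue stand',(H>100)&(H<125)&(S>120)&(P[...,2]>.035)&(P[...,2]<.06),0.045)
    rep('tray rim',(P[...,2]>.035)&(P[...,2]<.05)&(S>30)&(H<30),0.045)
    rep('red',((H<8)|(H>172))&(S>150)&(P[...,2]>.02),0.039)
    rep('white',(S<40)&(V>150)&(P[...,2]>.03)&(P[...,2]<.048),0.04)
E
python3 m.py
```

```text
top green px [473.  242.9] area 523 zmed 0.0054 circ world 0.576 -0.2603 r 0.0261 minrect [[0.5762, -0.2602], [0.0384, 0.0379], 72.5]
top brass top button px [334.  226.6] area 123 zmed 0.1275 circ world 0.5834 -0.0279 r 0.0092 minrect [[0.5837, -0.0279], [0.0174, 0.0164], 87.1]
top brass ring px [333.8 239.2] area 700 zmed 0.0745 circ world 0.582 -0.0279 r 0.0417 minrect [[0.5819, -0.0284], [0.0812, 0.0804], 87.1]
top brass ring px [331.6 359.8] area 847 zmed 0.0564 circ world 0.397 -0.015 r 0.0307 minrect [[0.3967, -0.0149], [0.0599, 0.0601], 87.1]
top brass ring px [449.7 373. ] area 1623 zmed 0.0743 circ world 0.3699 -0.1848 r 0.0418 minrect [[0.3699, -0.1851], [0.0818, 0.0824], 22.4]
top used z>.115 px [334.  227.7] area 622 zmed 0.1262 circ world 0.5819 -0.0279 r 0.0212 minrect [[0.5823, -0.0278], [0.0376, 0.0403], 87.0]
top fresh top .096 px [329.6 244.3] area 30 zmed 0.0883 circ world 0.5659 -0.0217 r 0.0098 minrect [[0.5646, -0.0211], [0.0194, 0.0047], 66.6]
top fresh top .096 px [144.7 291.2] area 628 zmed 0.0958 circ world 0.5082 0.2526 r 0.0216 minrect [[0.508, 0.2523], [
[... 5180 characters left out ...]
[0.0087, 0.0261], 40.1]
scene tray rim px [393.3 402.8] area 35 zmed 0.0453 circ world 0.7217 0.2386 r 0.005 minrect [[0.7217, 0.2386], [0.009, 0.0066], 34.0]
scene tray rim px [416.8 421. ] area 30 zmed 0.0462 circ world 0.7235 0.2755 r 0.0049 minrect [[0.7232, 0.276], [0.0087, 0.0051], 32.3]
scene tray rim px [389.7 429.9] area 29 zmed 0.0447 circ world 0.755 0.2564 r 0.0047 minrect [[0.7557, 0.2553], [0.0084, 0.0064], 33.9]
scene red px [252.2 196.9] area 357 zmed 0.0398 circ world 0.5449 -0.1896 r 0.0243 minrect [[0.5456, -0.1902], [0.0437, 0.0446], 40.3]
scene white px [226.8 207.6] area 356 zmed 0.0415 circ world 0.597 -0.203 r 0.0259 minrect [[0.5946, -0.2045], [0.0461, 0.0422], 73.6]
```

```bash
python3 - <<'E'
import cv2,numpy as np
a=cv2.imread('pics/top0.png');
l=cv2.resize(a[190:420,280:510],(500,500),interpolation=cv2.INTER_CUBIC);r=cv2.resize(a[250:340,110:200],(300,300),interpolation=cv2.INTER_CUBIC)
o=np.zeros((500,800,3),np.uint8);o[:,:500]=l;o[:300,500:]=r;cv2.imwrite('pics/crop0.png',o)
E
```

```text
(no output)
```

View pics/crop0.png

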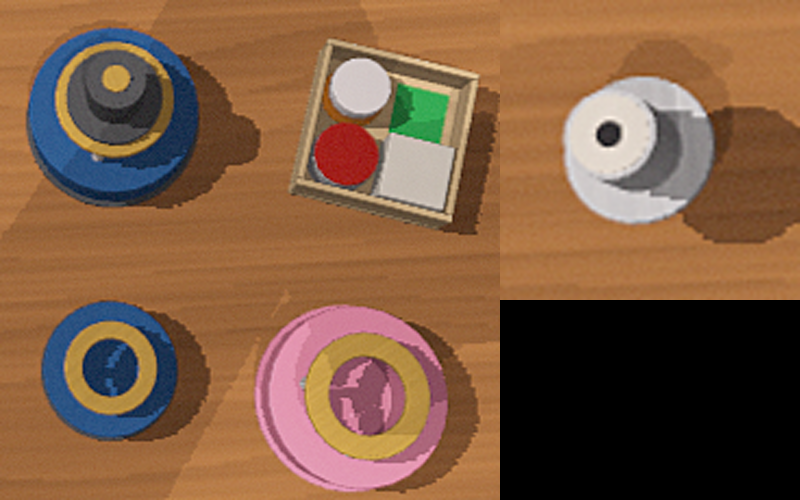

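Ring candidates in the top picture are the large blue stand at (332,243), the small blue one at (330,360) and the pink one at (441,372). Pink is excluded, and the large blue one is the larger of the other two and holds the dark flask, so that is the one meant; the crop confirms it. The green place is at (473,242) and the fresh flask at (148,292).

I'm moving above the used flask now.

Request:
{"api": "step_arm", "payload": {
  "rows": [
    [-1, [53.7, -42.1, 0], 0],
    [-1, [53.7, -42.1, 0], 0],
    [-1, [53.7, -42.1, 0], 0],
    [-1, [53.7, -42.1, 0], 0],
    [-1, [53.7, -42.1, 0], 0],
    [-1, [53.7, -42.1, 0], 0],
    [-1, [53.7, -42.1, 0], 0],
    [-1, [53.7, -42.1, 0], 0],
    [-1, [53.7, -42.1, 0], 0],
    [-1, [53.7, -42.1, 0], 0],
    [-1, [53.7, -42.1, 0], 0],
    [-1, [53.7, -42.1, 0], 0]
  ],
  "newtons": 40
}}

```text
time: 1.35
tool_pos: [0.5408, -0.0958, 0.2313]
ee_rot: [3.142, -0.0, 0.356]
contact_force: [0.9, -1.1, 0.5]
width: 0.0854
```

Request:
{"api": "step_arm", "payload": {
  "rows": [
    [-1, [6.4, -5.1, 0], 0],
    [-1, [6.4, -5.1, 0], 0],
    [-1, [6.4, -5.1, 0], 0],
    [-1, [6.4, -5.1, 0], 0],
    [-1, [6.4, -5.1, 0], 0]
  ]
}}

```text
time: 1.85
tool_pos: [0.5817, -0.0284, 0.2311]
ee_rot: [-3.141, 0.001, 0.355]
contact_force: [0.1, -0.4, -0.4]
width: 0.0856
```

```bash
python3 - <<'E'
from h import *
import pickle
s=bot.read_state();print(s['time'],s['tool_pos'],s['ee_rot'])
d=cap('wrist','w1.png');pickle.dump(d,open('w1.pkl','wb'))
E
```

```text
1.85 [ 0.58172659 -0.0283721   0.23111378] [-3.14148914e+00  6.89021531e-04  3.55414562e-01]
```

View pics/w1.png

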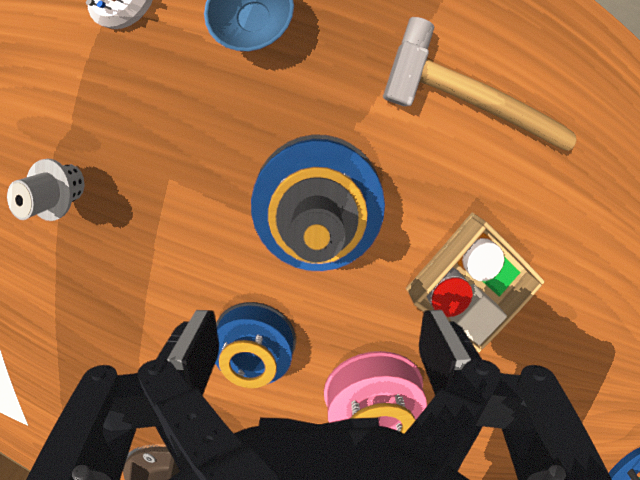

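The wrist picture shows the dark flask's button at (317,237), the green place at (505,275) and the fresh flask's hole at (19,200). I'm refining positions from it with the fisheye model.

```bash
cat >> h.py <<'E'
def fray(d,u,v):
    K=d['intrinsics'];f=K[0,0];a=np.array([u-K[0,2],v-K[1,2]],float);r=np.linalg.norm(a)
    th=r/f;c=np.array([*(a/(r+1e-12)*np.sin(th)),np.cos(th)])
    return -d['R'].T@d['t'],d['R'].T@c
def fplane(d,u,v,z):
    o,r=fray(d,u,v);return (o+r*(z-o[2])/r[2])[:2]
def blob(d,m,z,mina=25,name=''):
    m=cv2.morphologyEx(m.astype(np.uint8),cv2.MORPH_OPEN,np.ones((2,2)))
    k,l,s,c=cv2.connectedComponentsWithStats(m)
    for i in range(1,k):
        if s[i,4]<mina: continue
        cs,_=cv2.findContours((l==i).astype(np.uint8),0,cv2.CHAIN_APPROX_NONE)
        w=np.array([fplane(d,u,v,z) for u,v in cs[0].reshape(-1,2)],np.float32)
        (x,y),r=cv2.minEnclosingCircle(w);R=cv2.minAreaRect(w)
        print(name,c[i].round(0),s[i,4],'circ',round(x,4),round(y,4),round(r,4),'rect',np.round(R[0],4),np.round(R[1],4),round(R[2],1))
E
python3 - <<'E'
from h import *
import pickle
d=pickle.load(open('w1.pkl','rb'))
hsv=cv2.cvtColor(d['frame'],cv2.COLOR_RGB2HSV);H,S,V=hsv[...,0],hsv[...,1],hsv[...,2]
v,u=np.mgrid[:480,:640]
def box(a,b,c,e):return (u>=a)&(u<=b)&(v>=c)&(v<=e)
blob(d,(H>45)&(H<80)&(S>120),.0058,name='green')
br=(H>12)&(H<30)&(S>140)
blob(d,br&box(295,340,215,262),.127,name='button')
blob(d,br&box(262,375,160,270)&~box(295,340,215,258),.075,name='ring')
blob(d,(H>100)&(H<125)&(S>120)&box(245,390,130,275),.045,name='stand')
blob(d,((H<8)|(H>172))&(S>150)&(V>150)&box(420,480,265,330),.039,name='tin')
blob(d,(S<40)&(V>150)&box(460,510,230,290),.041,name='jar')
blob(d,(S<40)&(V>130)&box(450,510,280,355),.039,name='block')
o=cv2.resize(d['frame'][200:360,400:560,::-1],(600,600),interpolation=cv2.INTER_CUBIC);cv2.imwrite('pics/w1c.png',o)
P=0
for z in [.126,.127]:print(fplane(d,317,237,z))
E
```

```text
green [504. 279.] 577 circ 0.5748 -0.2636 0.0249 rect [ 0.5752 -0.264 ] [0.034  0.0393] 72.9
button [317. 238.] 526 circ 0.5828 -0.028 0.0094 rect [ 0.5824 -0.027 ] [0.0184 0.0175] 20.4
button [336. 259.] 49 circ 0.5723 -0.0437 0.0056 rect [ 0.5717 -0.0445] [0.003 0.011] 52.6
button [299. 258.] 25 circ 0.5634 -0.0208 0.0035 rect [ 0.563  -0.0207] [0.0068 0.0023] 74.6
ring [319. 203.] 1912 circ 0.5834 -0.0272 0.0416 rect [ 0.5861 -0.026 ] [0.0767 0.0823] 20.4
ring [273. 263.] 347 circ 0.5356 -0.0067 0.017 rect [ 0.5359 -0.0077] [0.0234 0.0265] 17.4
ring [368. 262.] 293 circ 0.5613 -0.0794 0.0139 rect [ 0.5622 -0.079 ] [0.0215 0.0196] 20.0
ring [347. 269.] 33 circ 0.5487 -0.0664 0.0039 rect [ 0.5486 -0.0664] [0.0048 0.0062] 21.8
stand [319. 192.] 5832 circ 0.5841 -0.0274 0.0622 rect [ 0.5836 -0.0272] [0.1217 0.1222] 84.1
tin [455. 289.] 523 circ 0.5472 -0.1941 0.0232 rect [ 0.5542 -0.1924] [0.0209 0.0461] 13.7
tin [437. 304.] 31 circ 0.5311 -0.1811 0.0065 rect [ 0.5307 -0.1811] [0.0128 0.0031] 86.6
tin [454. 307.] 98 circ 0.5323 -0.2022 0.0084 rect [ 0.532  -0.2015] [0.0159 0.0103] 2.6
jar [484. 261.] 1250 circ 0.5927 -0.2077 0.0246 rect [ 0.5925 -0.208 ] [0.0473 0.0424] 68.2
[ 0.58245739 -0.02664643]
[ 0.58276329 -0.02653747]
```

View pics/w1c.png

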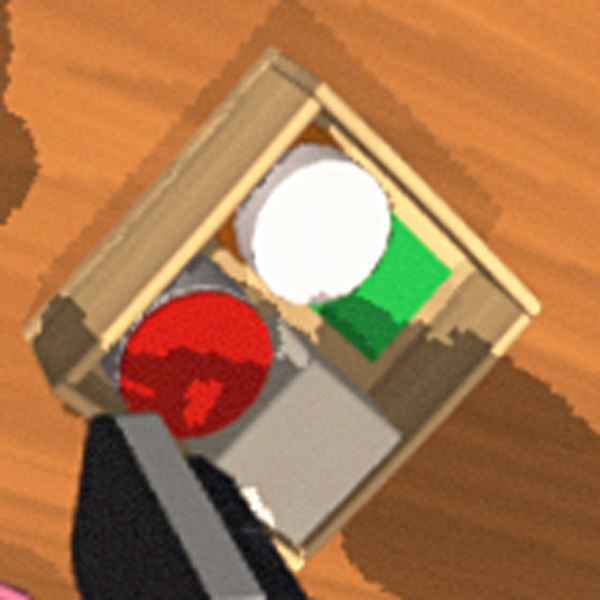

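Request:
{"api": "step_arm", "payload": {
  "rows": [
    [-1, [0.15, 0, 4], 0],
    [-1, [0.15, 0, 8], 0],
    [-1, [0.15, 0, 11], 0],
    [-1, [0.15, 0, 13], 0],
    [-1, [0.15, 0, 14.3], 0],
    [-1, [0.15, 0, 14.3], 0],
    [1, [0.15, 0, 14.3], 0],
    [1, [0.15, 0, 14.3], 0],
    [1, [0.15, 0, 14.3], 0],
    [1, [0.15, 0, 14.3], 0],
    [1, [0.15, 0, 14.3], 0],
    [1, [0.15, 0, 14.3], 0]
  ],
  "newtons": 40
}}

```text
time: 3.1
tool_pos: [0.5843, -0.0272, 0.0887]
ee_rot: [3.141, -0.001, 0.356]
contact_force: [1.7, -1.3, 2.1]
width: 0.039
```

Request:
{"api": "step_arm", "payload": {
  "rows": [
    [1, [0, 0, 0], 0],
    [1, [0, 0, 0], 0],
    [1, [0, 0, 0], 0],
    [1, [0, 0, 0], 0],
    [1, [0, 0, 0], 0]
  ]
}}

```text
time: 3.6
tool_pos: [0.5838, -0.0272, 0.0883]
ee_rot: [3.142, -0.0, 0.356]
contact_force: [2.2, -0.4, 2.0]
width: 0.0393
```

```bash
python3 - <<'E'
from h import *
s=bot.read_state();print(s)
cap('scene','s2.png');cap('wrist','w2.png')
E
```

```text
{'time': 3.6, 'joint_positions': array([-9.83550595e-02,  5.68154178e-01,  1.87151888e+00,  1.67950209e-05,
        7.01780616e-01,  1.11659809e+00]), 'joint_vel': array([ 6.80776357e-04,  1.30667769e-03,  8.82565633e-07,  1.90556391e-03,
       -5.49542487e-04,  1.65189205e-03]), 'joint_efforts': array([ 1.39115327e-01, -8.88638806e+01, -2.75734037e+01,  6.50763349e-02,
        1.09475289e+00,  1.04285184e-03]), 'tool_pos': array([ 0.58380722, -0.02715507,  0.08831468]), 'ee_rot': array([ 3.14154142e+00, -1.29646438e-04,  3.55830353e-01]), 'contact_force': array([ 2.23093004, -0.44476248,  2.00258414]), 'torque': array([-0.11534637, -0.51981452,  0.03938232]), 'width': 0.03931876455333048}
```

View pics/s2.png

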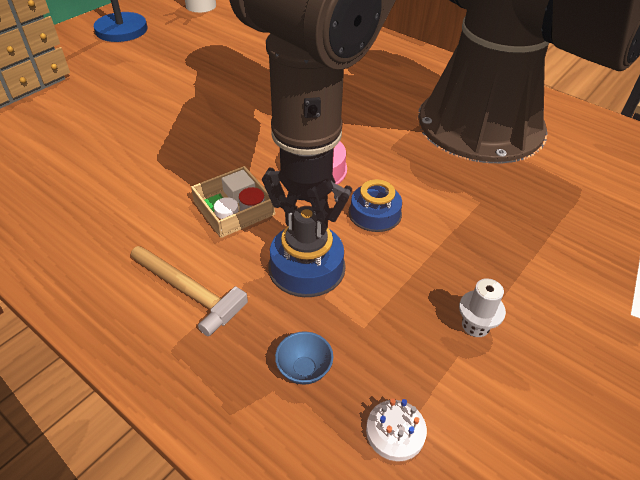

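View pics/w2.png

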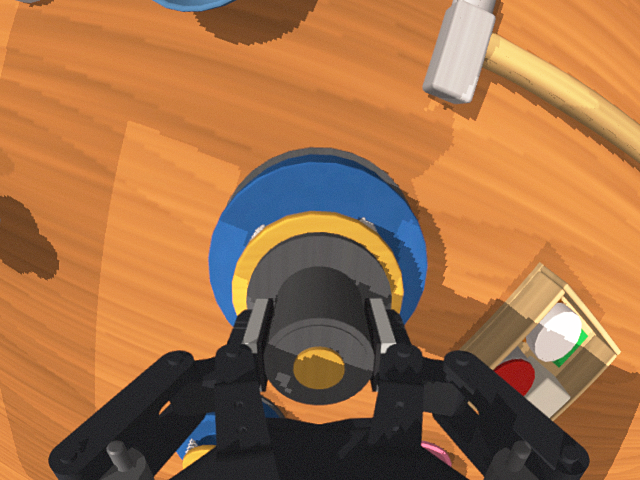

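Request:
{"api": "step_arm", "payload": {
  "rows": [
    [1, [0, 0, -1], 0],
    [1, [0, 0, -2], 0],
    [1, [0, 0, -3.5], 0],
    [1, [0, 0, -5], 0],
    [1, [0, 0, -6.5], 0],
    [1, [0, 0, -8], 0],
    [1, [0, 0, -9], 0],
    [1, [0, 0, -9], 0],
    [1, [0, 0, -9], 0]
  ]
}}

```text
time: 4.6
tool_pos: [0.5834, -0.0271, 0.1782]
ee_rot: [-3.141, 0.0, 0.356]
contact_force: [0.5, 0.1, -3.6]
width: 0.0388
```

```bash
python3 - <<'E'
from h import *
import pickle
s=bot.read_state();print(s['tool_pos'],s['contact_force'],s['width'])
d={n:cap(n,n[0]+'3.png') for n in ['scene','wrist','top']}
pickle.dump(d,open('d3.pkl','wb'))
E
```

```text
[ 0.5834432  -0.02712155  0.17816601] [ 0.48402978  0.09485542 -3.58613105] 0.03875556530249577
```

View pics/s3.png

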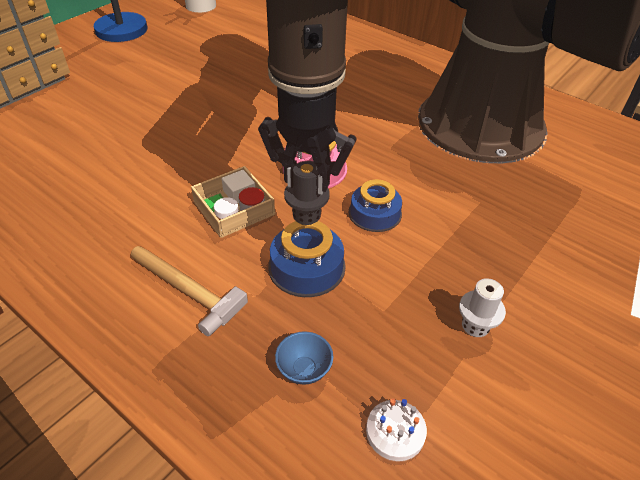

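View pics/t3.png

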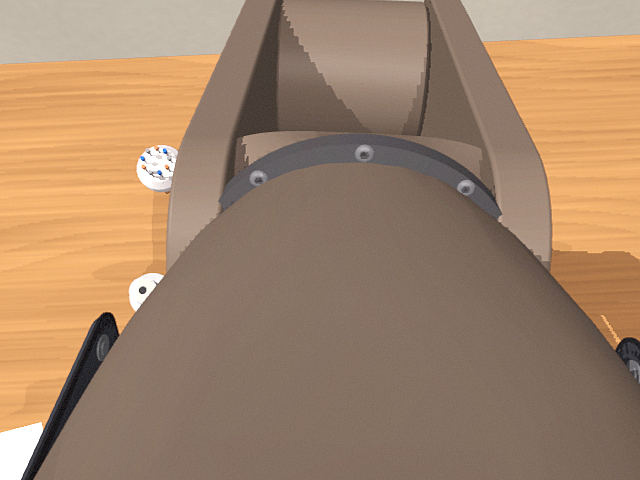

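View pics/w3.png

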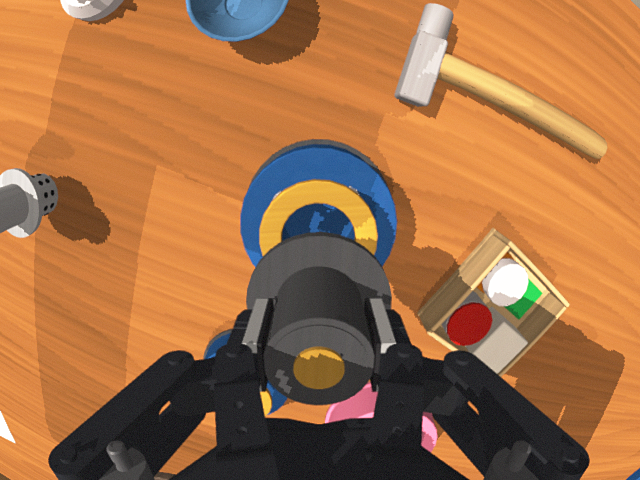

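Request:
{"api": "step_arm", "payload": {
  "rows": [
    [1, [-0.5, 1.2, -0.5], 0],
    [1, [-1.5, 3.5, -1], 0],
    [1, [-2.6, 6.3, -1.5], 0],
    [1, [-3.8, 9.2, -2], 0],
    [1, [-5, 12.1, -2], 0],
    [1, [-6.2, 15, -2], 0],
    [1, [-7.4, 17.8, -2], 0],
    [1, [-8.3, 20, -2], 0],
    [1, [-8.9, 21.6, -2], 0],
    [1, [-8.9, 21.6, -2], 0],
    [1, [-8.9, 21.6, -2], 0]
  ]
}}

```text
time: 5.85
tool_pos: [0.5752, -0.2607, 0.198]
ee_rot: [-3.141, 0.0, 0.355]
contact_force: [1.2, 1.0, -3.5]
width: 0.0391
```

```bash
cat > m4.py <<'E'
from h import *
import pickle,sys
s=bot.read_state();print(s['tool_pos'],s['ee_rot'],s['contact_force'],s['width'])
d=cap('wrist','w4.png');pickle.dump(d,open('w4.pkl','wb'))
hsv=cv2.cvtColor(d['frame'],cv2.COLOR_RGB2HSV);H,S,V=hsv[...,0],hsv[...,1],hsv[...,2]
v,u=np.mgrid[:480,:640]
blob(d,(H>45)&(H<80)&(S>120),.0058,name='green')
blob(d,((H<8)|(H>172))&(S>150),.039,name='tin')
blob(d,(S<40)&(V>150),.041,name='jar',mina=100)
z=s['tool_pos'][2]+.127-.0883
blob(d,(H>12)&(H<30)&(S>140)&(u>290)&(u<350)&(v>335)&(v<400),z,name='button')
d3=pickle.load(open('d3.pkl','rb'))['wrist']
hsv=cv2.cvtColor(d3['frame'],cv2.COLOR_RGB2HSV);H,S,V=hsv[...,0],hsv[...,1],hsv[...,2]
blob(d3,(H>12)&(H<30)&(S>140)&(u>290)&(u<350)&(v>335)&(v<400),.217,name='button3')
E
python3 m4.py
```

```text
[ 0.57523526 -0.26071508  0.19802856] [-3.14088239e+00  3.51288589e-04  3.55037482e-01] [ 1.21899366  1.04304686 -3.54694557] 0.039063491888171105
green [319. 208.] 1741 circ 0.5761 -0.2598 0.0269 rect [ 0.576  -0.2602] [0.0397 0.0397] 72.6
tin [234. 228.] 2132 circ 0.5417 -0.1949 0.0238 rect [ 0.5415 -0.1951] [0.0463 0.0457] 17.7
jar [163.   6.] 325 circ 0.7077 -0.0718 0.0122 rect [ 0.7062 -0.0719] [0.0131 0.0227] 10.1
jar [269. 180.] 2100 circ 0.592 -0.2102 0.0222 rect [ 0.5917 -0.2103] [0.0421 0.0427] 63.6
jar [268. 247.] 538 circ 0.5323 -0.229 0.0237 rect [ 0.5334 -0.2264] [0.0146 0.0469] 65.2
button [319. 369.] 1720 circ 0.5745 -0.261 0.0097 rect [ 0.5745 -0.261 ] [0.0187 0.0177] 20.4
button3 [319. 368.] 1711 circ 0.5828 -0.0271 0.0097 rect [ 0.5829 -0.0272] [0.0186 0.0176] 20.4
```

View pics/w4.png

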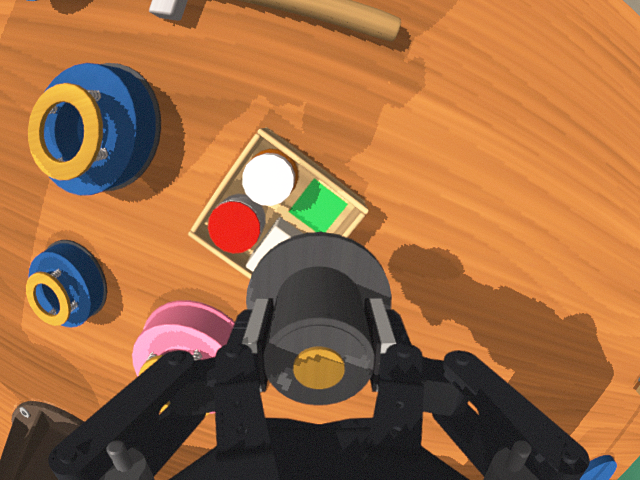

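Request:
{"api": "step_arm", "payload": {
  "rows": [
    [1, [0.15, 0, 1.5], 0],
    [1, [0.15, 0, 3.5], 0],
    [1, [0.15, 0, 5.5], 0],
    [1, [0.15, 0, 7], 0],
    [1, [0.15, 0, 8], 0],
    [1, [0.15, 0, 9], 0],
    [1, [0.15, 0, 10], 0],
    [1, [0.15, 0, 11], 0],
    [1, [0.15, 0, 12], 0],
    [1, [0.15, 0, 12.7], 0],
    [1, [0.15, 0, 13.1], 0],
    [1, [0.15, 0, 13.1], 0]
  ]
}}

```text
time: 7.1
tool_pos: [0.5767, -0.26, 0.0668]
ee_rot: [-3.141, 0.0, 0.356]
contact_force: [0.3, -0.1, -3.7]
width: 0.0391
```

Request:
{"api": "step_arm", "payload": {
  "rows": [
    [1, [0, 0, 0], 0],
    [1, [0, 0, 0.1], 0],
    [1, [0, 0, 0.2], 0],
    [1, [0, 0, 0.3], 0],
    [1, [0, 0, 0.3], 0],
    [1, [0, 0, 0.3], 0]
  ]
}}

```text
time: 7.7
tool_pos: [0.5772, -0.2602, 0.0649]
ee_rot: [3.141, -0.0, 0.356]
contact_force: [-1.9, 0.5, 6.0]
width: 0.039
```

```bash
python3 - <<'E'
from h import *
s=bot.read_state();print(s['time'],s['tool_pos'],s['ee_rot'],s['contact_force'],s['torque'],s['width'])
cap('wrist','w5.png');cap('scene','s5.png')
a=cv2.imread('pics/s5.png')[110:270,150:350];cv2.imwrite('pics/s5c.png',cv2.resize(a,(750,600),interpolation=cv2.INTER_CUBIC))
E
```

```text
7.7 [ 0.57717445 -0.2602256   0.06486923] [ 3.14111802e+00 -4.61813934e-04  3.55811475e-01] [-1.8948461   0.45514959  6.01876008] [ 0.20599172  0.35116537 -0.0055977 ] 0.03902672321174766
```

View pics/w5.png

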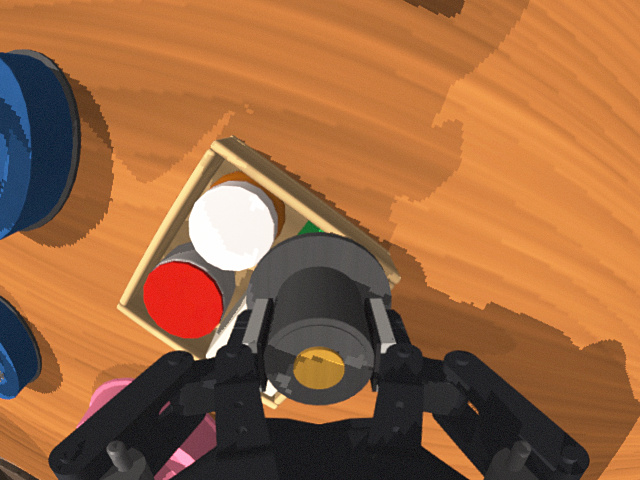

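View pics/s5c.png

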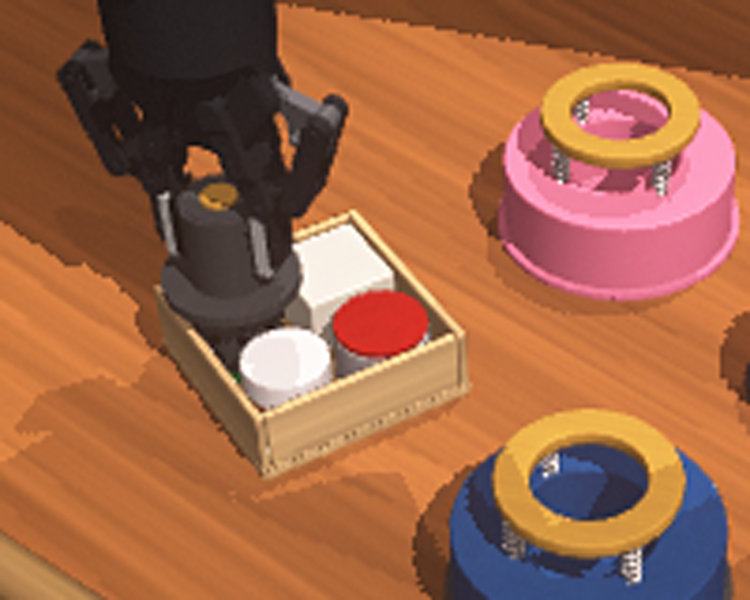

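Request:
{"api": "step_arm", "payload": {
  "rows": [
    [1, [0, 0, -0.1], 0],
    [1, [0, 0, -0.1], 0],
    [-1, [0, 0, -0.1], 0],
    [-1, [0, 0, -0.1], 0],
    [-1, [0, 0, -0.1], 0],
    [-1, [0, 0, -0.1], 0],
    [-1, [0, 0, -0.1], 0],
    [-1, [0, 0, -0.1], 0],
    [-1, [0, 0, -0.1], 0],
    [-1, [0, 0, -0.1], 0]
  ]
}}

```text
time: 8.8
tool_pos: [0.577, -0.2601, 0.0653]
ee_rot: [3.142, -0.0, 0.356]
contact_force: [-0.6, 0.1, 0.1]
width: 0.0857
```

Request:
{"api": "step_arm", "payload": {
  "rows": [
    [-1, [0, 0, -1], 0],
    [-1, [0, 0, -3], 0],
    [-1, [0, 0, -6], 0],
    [-1, [0, 0, -10], 0],
    [-1, [0, 0, -14], 0],
    [-1, [0, 0, -16], 0],
    [-1, [0, 0, -16], 0],
    [-1, [0, 0, -16], 0]
  ]
}}

```text
time: 9.6
tool_pos: [0.577, -0.2601, 0.226]
ee_rot: [3.141, -0.001, 0.356]
contact_force: [-1.1, 0.2, -0.2]
width: 0.0858
```

```bash
python3 - <<'E'
from h import *
s=bot.read_state();print(s['time'],s['tool_pos'],s['ee_rot'],s['contact_force'],s['torque'],s['width'])
d=cap('wrist','w6.png')
hsv=cv2.cvtColor(d['frame'],cv2.COLOR_RGB2HSV);H,S,V=hsv[...,0],hsv[...,1],hsv[...,2]
v,u=np.mgrid[:480,:640]
blob(d,(H>12)&(H<30)&(S>140)&(u>285)&(u<355)&(v>180)&(v<300)&(V>120),.102,name='button')
blob(d,((H<8)|(H>172))&(S>150),.039,name='tin')
cap('scene','s6.png')
a=cv2.imread('pics/s6.png')[110:270,150:350];cv2.imwrite('pics/s6c.png',cv2.resize(a,(750,600),interpolation=cv2.INTER_CUBIC))
E
```

```text
9.6 [ 0.57698    -0.26010118  0.22601037] [ 3.14082103e+00 -7.19782484e-04  3.55870193e-01] [-1.11338999  0.16784171 -0.17792529] [-0.00493125  0.01269332  0.01221217] 0.08582388052838881
button [352. 184.] 25 circ 0.6191 -0.2703 0.0027 rect [ 0.6191 -0.2703] [0.003  0.0044] 21.0
button [319. 233.] 454 circ 0.5754 -0.2611 0.0093 rect [ 0.5753 -0.2613] [0.0181 0.0174] 20.4
button [332. 284.] 1457 circ 0.541 -0.2752 0.0334 rect [ 0.544  -0.2744] [0.0448 0.055 ] 20.4
tin [241. 222.] 1831 circ 0.5417 -0.195 0.0236 rect [ 0.5418 -0.1948] [0.046  0.0454] 18.0
```

View pics/w6.png

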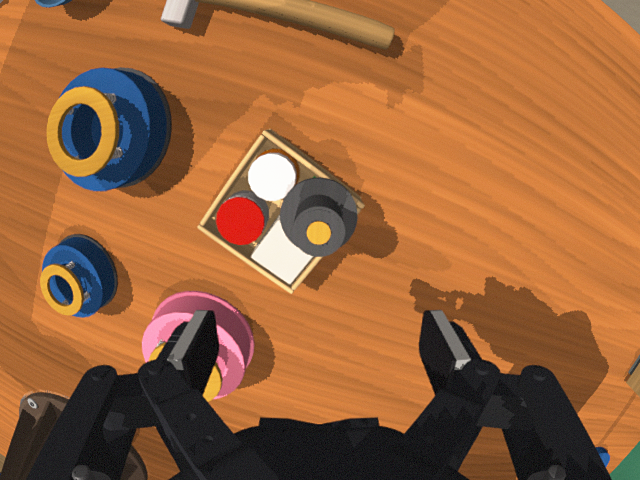

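View pics/s6c.png

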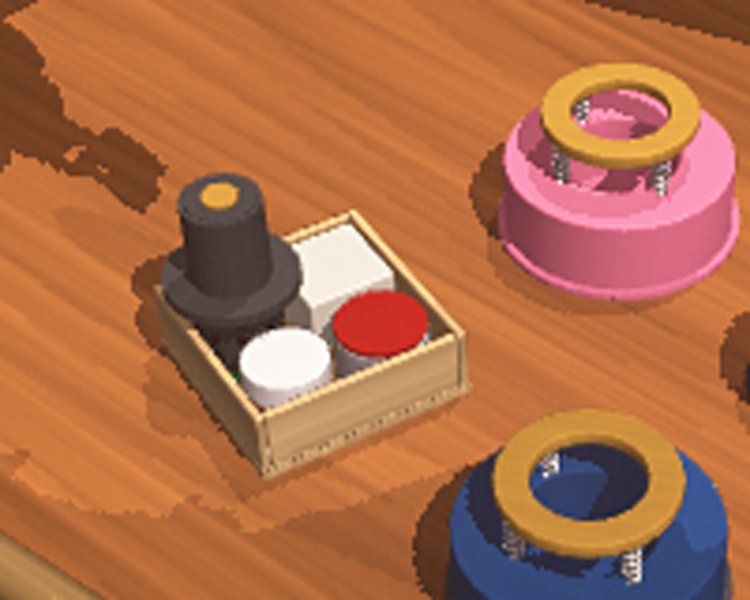

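Used flask stands upright in the tray; its button at wrist pixel (319,233) is within about 1–2 mm of the green centre. The jar, tin and block are undisturbed. Going to the fresh flask.

Request:
{"api": "step_arm", "payload": {
  "rows": [
    [-1, [11.4, -50.4, 0], 0],
    [-1, [11.4, -50.4, 0], 0],
    [-1, [11.4, -50.4, 0], 0],
    [-1, [11.4, -50.4, 0], 0],
    [-1, [11.4, -50.4, 0], 0],
    [-1, [11.4, -50.4, 0], 0],
    [-1, [11.4, -50.4, 0], 0],
    [-1, [11.4, -50.4, 0], 0],
    [-1, [11.4, -50.4, 0], 0],
    [-1, [11.4, -50.4, 0], 0],
    [-1, [11.4, -50.4, 0], 0],
    [-1, [11.4, -50.4, 0], 0]
  ]
}}

```text
time: 10.9
tool_pos: [0.5072, 0.254, 0.2242]
ee_rot: [-3.141, 0.002, 0.359]
contact_force: [-0.3, -0.0, 0.1]
width: 0.0849
```

Request:
{"api": "step_arm", "payload": {
  "rows": [
    [-1, [0, 0, 0], 0],
    [-1, [0, 0, 0], 0],
    [-1, [0, 0, 0], 0]
  ]
}}

```text
time: 11.2
tool_pos: [0.5085, 0.2507, 0.2252]
ee_rot: [3.141, 0.0, 0.354]
contact_force: [-0.3, -0.6, -0.4]
width: 0.0852
```

```bash
cat > m7.py <<'E'
from h import *
s=bot.read_state();print(s['time'],s['tool_pos'],s['ee_rot'],s['joint_positions'].round(2),s['contact_force'],s['width'])
d=cap('wrist','w7.png')
hsv=cv2.cvtColor(d['frame'],cv2.COLOR_RGB2HSV);H,S,V=hsv[...,0],hsv[...,1],hsv[...,2]
v,u=np.mgrid[:480,:640]
b=(u>260)&(u<380)&(v>150)&(v<300)
blob(d,b&(V<60),.096,name='hole',mina=10)
blob(d,b&(S<60)&(V>90),.051,name='flange/top',mina=50)
blob(d,b&(S<60)&(V>200),.096,name='top',mina=50)
E
python3 m7.py
```

```text
11.2 [0.50850006 0.2506718  0.22516982] [3.14142068e+00 4.33843967e-04 3.54144702e-01] [ 0.4   0.37  1.8  -0.    0.97  1.62] [-0.34312365 -0.56715165 -0.42640641] 0.08516271461375016
hole [313. 227.] 155 circ 0.5079 0.2556 0.0056 rect [0.5079 0.2556] [0.0104 0.0099] 20.3
flange/top [313. 212.] 4315 circ 0.5072 0.2558 0.0355 rect [0.5086 0.2553] [0.068  0.0677] 54.9
top [313. 227.] 1363 circ 0.508 0.2557 0.0177 rect [0.5076 0.2556] [0.0343 0.0345] 20.3
```

View pics/w7.png

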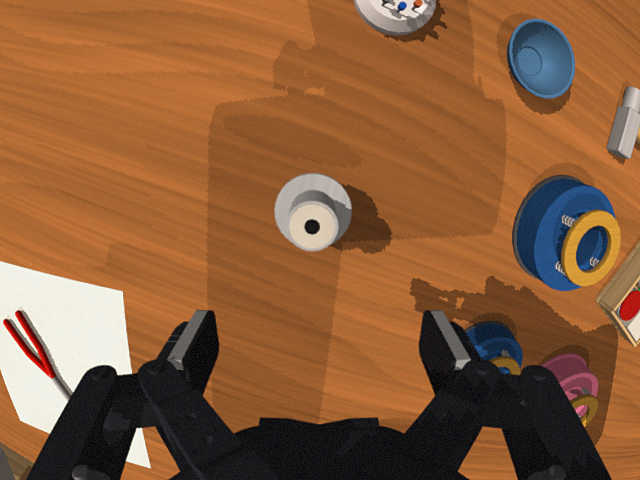

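The fresh flask (black hole at wrist pixel (313,227)) is at about (0.508, 0.2555). Descending onto its neck.

Request:
{"api": "step_arm", "payload": {
  "rows": [
    [-1, [0.1, -0.4, 3], 0],
    [-1, [0.1, -0.4, 7], 0],
    [-1, [0.1, -0.4, 11], 0],
    [-1, [0.1, -0.4, 14], 0],
    [-1, [0.1, -0.4, 16], 0],
    [-1, [0.1, -0.4, 16.7], 0],
    [-1, [0.1, -0.4, 16.7], 0],
    [-1, [0.1, -0.4, 16.7], 0]
  ]
}}

```text
time: 12.05
tool_pos: [0.5085, 0.2561, 0.0592]
ee_rot: [-3.142, -0.001, 0.355]
contact_force: [0.3, 0.3, 0.8]
width: 0.0853
```

```bash
python3 - <<'E'
from h import *
s=bot.read_state();print(s['time'],s['tool_pos'],s['ee_rot'],s['contact_force'],s['width'])
cap('wrist','w8.png')
E
```

```text
12.05 [0.50848169 0.25609068 0.05923991] [-3.14151351e+00 -1.12912971e-03  3.55310002e-01] [0.26162809 0.29823622 0.81970154] 0.08527700920533679
```

View pics/w8.png

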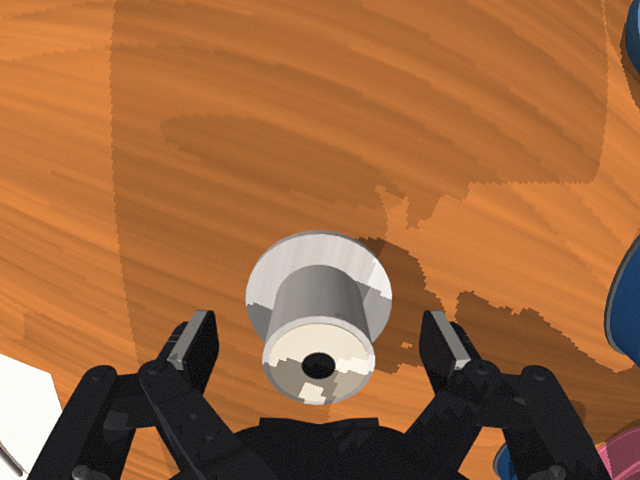

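Flask centred between the pads (hole at (319,366)). Closing and lifting.

Request:
{"api": "step_arm", "payload": {
  "rows": [
    [1, [0, 0, 0], 0],
    [1, [0, 0, 0], 0],
    [1, [0, 0, 0], 0],
    [1, [0, 0, 0], 0],
    [1, [0, 0, 0], 0],
    [1, [0, 0, 0], 0],
    [1, [0, 0, 0], 0],
    [1, [0, 0, 0], 0]
  ],
  "newtons": 70
}}

```text
time: 12.9
tool_pos: [0.5081, 0.2562, 0.059]
ee_rot: [3.142, -0.001, 0.356]
contact_force: [-1.6, -1.1, 10.3]
width: 0.0386
```

Request:
{"api": "step_arm", "payload": {
  "rows": [
    [1, [0, 0, -1], 0],
    [1, [0, 0, -2.5], 0],
    [1, [0, 0, -4.5], 0],
    [1, [0, 0, -6.5], 0],
    [1, [0, 0, -8.5], 0],
    [1, [0, 0, -10.5], 0],
    [1, [0, 0, -12], 0],
    [1, [0, 0, -12], 0],
    [1, [0, 0, -12], 0]
  ]
}}

```text
time: 13.8
tool_pos: [0.5076, 0.256, 0.1782]
ee_rot: [-3.142, -0.0, 0.356]
contact_force: [0.4, 0.1, -4.3]
width: 0.0385
```

```bash
python3 - <<'E'
from h import *
s=bot.read_state();print(s['time'],s['tool_pos'],s['ee_rot'],s['contact_force'],s['width'])
d=cap('wrist','w9.png')
hsv=cv2.cvtColor(d['frame'],cv2.COLOR_RGB2HSV);H,S,V=hsv[...,0],hsv[...,1],hsv[...,2]
v,u=np.mgrid[:480,:640]
blob(d,(V<60)&(u>290)&(u<350)&(v>345)&(v<390),s['tool_pos'][2]+.096-.0592,name='hole')
E
```

```text
13.8 [0.50755804 0.25603601 0.17820479] [-3.14157360e+00 -3.66393008e-05  3.55836590e-01] [ 0.36427208  0.11028585 -4.25635592] 0.038478073854337116
hole [319. 366.] 687 circ 0.5068 0.2555 0.006 rect [0.507  0.2557] [0.0114 0.0118] 20.4
```

View pics/w9.png

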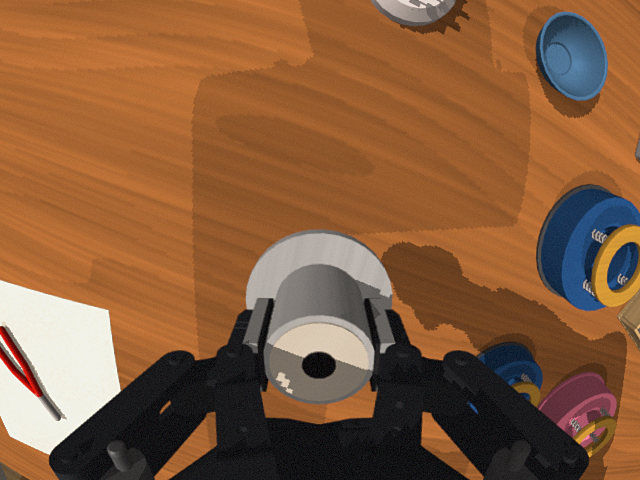

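Request:
{"api": "step_arm", "payload": {
  "rows": [
    [1, [-0.1, 1.2, -0.5], 0],
    [1, [-0.3, 3.6, -1], 0],
    [1, [-0.6, 6.6, -1.5], 0],
    [1, [-0.9, 9.8, -2], 0],
    [1, [-1.2, 13, -2], 0],
    [1, [-1.5, 16.2, -2], 0],
    [1, [-1.8, 19.4, -2], 0],
    [1, [-2.1, 22.6, -2], 0],
    [1, [-2.4, 25.8, -2], 0],
    [1, [-2.65, 28, -2], 0],
    [1, [-2.75, 29.2, -2], 0],
    [1, [-2.75, 29.2, -2], 0]
  ]
}}

```text
time: 15.05
tool_pos: [0.5837, -0.0288, 0.1978]
ee_rot: [-3.141, 0.001, 0.354]
contact_force: [0.5, 0.0, -4.8]
width: 0.0389
```

Request:
{"api": "step_arm", "payload": {
  "rows": [
    [1, [0, 0, 0], 0],
    [1, [0, 0, 0], 0]
  ]
}}

```text
time: 15.25
tool_pos: [0.5833, -0.0264, 0.1981]
ee_rot: [-3.141, 0.0, 0.356]
contact_force: [-0.1, 0.8, -4.7]
width: 0.0386
```

```bash
python3 - <<'E'
from h import *
s=bot.read_state();print(s['time'],s['tool_pos'],s['ee_rot'],s['contact_force'],s['width'])
d=cap('wrist','w10.png')
hsv=cv2.cvtColor(d['frame'],cv2.COLOR_RGB2HSV);H,S,V=hsv[...,0],hsv[...,1],hsv[...,2]
v,u=np.mgrid[:480,:640]
blob(d,(V<60)&(u>290)&(u<350)&(v>345)&(v<390),s['tool_pos'][2]+.096-.0592,name='hole')
blob(d,(H>12)&(H<30)&(S>150)&(u>240)&(u<400)&(v>140)&(v<300),.075,name='ring',mina=200)
blob(d,(H>100)&(H<125)&(S>120)&(u>220)&(u<420)&(v>120)&(v<300),.045,name='stand',mina=200)
E
```

```text
15.25 [ 0.58334308 -0.02637319  0.19812531] [-3.14116418e+00  4.60412584e-04  3.56466521e-01] [-0.10512289  0.82363259 -4.66238136] 0.0385598764986739
hole [319. 366.] 672 circ 0.5826 -0.0267 0.006 rect [ 0.5826 -0.0267] [0.011  0.0117] 20.4
ring [253. 193.] 1772 circ 0.5773 0.014 0.0621 rect [0.5768 0.0286] [0.1239 0.0353] 2.1
ring [388. 173.] 1429 circ 0.6236 -0.0569 0.0434 rect [ 0.6239 -0.0578] [0.0808 0.0335] 23.5
ring [320. 207.] 3376 circ 0.5836 -0.0269 0.0413 rect [ 0.5969 -0.0221] [0.0535 0.0818] 20.5
ring [393. 271.] 496 circ 0.5705 -0.0949 0.0237 rect [ 0.5694 -0.0927] [0.0463 0.0144] 25.3
stand [320. 188.] 5963 circ 0.5849 -0.0267 0.0619 rect [ 0.5982 -0.0219] [0.0948 0.121 ] 20.0
stand [320. 218.] 1699 circ 0.576 -0.0297 0.0276 rect [ 0.5862 -0.0258] [0.0307 0.0544] 20.5
```

View pics/w10.png

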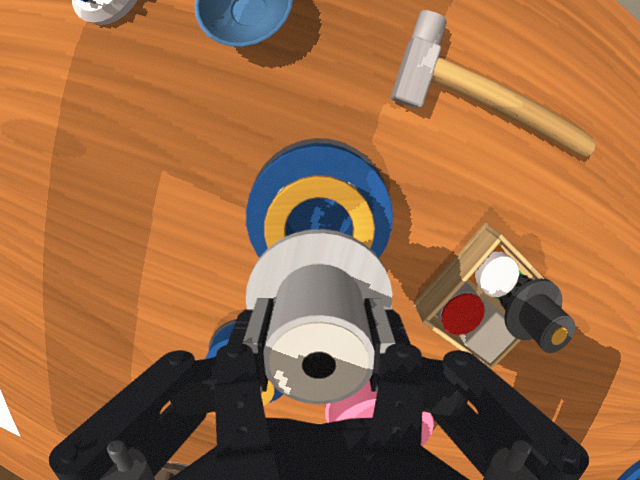

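Request:
{"api": "step_arm", "payload": {
  "rows": [
    [1, [0.1, 0, 1.5], 0],
    [1, [0.1, 0, 3.5], 0],
    [1, [0.1, 0, 5], 0],
    [1, [0.1, 0, 6], 0],
    [1, [0.1, 0, 7], 0],
    [1, [0.1, 0, 8], 0],
    [1, [0.1, 0, 9], 0],
    [1, [0.1, 0, 10], 0],
    [1, [0.1, 0, 10.5], 0],
    [1, [0.1, 0, 10.7], 0],
    [1, [0.1, 0, 10.7], 0]
  ],
  "newtons": 90
}}

```text
time: 16.4
tool_pos: [0.5846, -0.0268, 0.0912]
ee_rot: [-3.141, 0.0, 0.356]
contact_force: [0.7, -1.2, -5.4]
width: 0.0381
```

```bash
python3 - <<'E'
from h import *
s=bot.read_state();print(s['time'],s['tool_pos'],s['ee_rot'],s['contact_force'],s['torque'],s['width'])
cap('scene','s11.png')
a=cv2.imread('pics/s11.png')[150:310,210:410];cv2.imwrite('pics/s11c.png',cv2.resize(a,(750,600),interpolation=cv2.INTER_CUBIC))
E
```

```text
16.4 [ 0.58464951 -0.02684879  0.09115045] [-3.14146720e+00  2.12828012e-04  3.55723372e-01] [ 0.68300225 -1.1981422  -5.36717605] [-0.03631571  0.02808519 -0.00620221] 0.03806980428987943
```

View pics/s11c.png

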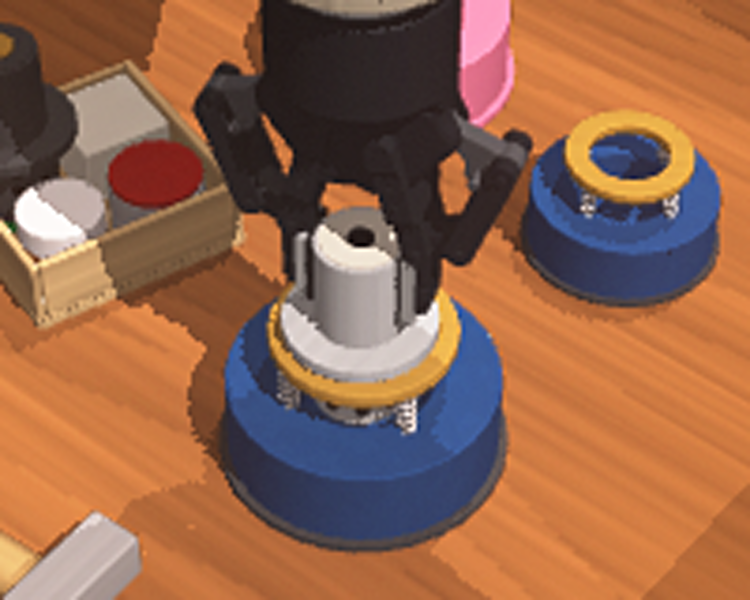

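The foot is in the ring's hole and the flange about 2 mm above it. Pressing gradually.

Request:
{"api": "step_arm", "payload": {
  "rows": [
    [1, [0, 0, 0.2], 0],
    [1, [0, 0, 0.4], 0],
    [1, [0, 0, 0.4], 0],
    [1, [0, 0, 0.4], 0],
    [1, [0, 0, 0.6], 0],
    [1, [0, 0, 0.8], 0],
    [1, [0, 0, 1.0], 0],
    [1, [0, 0, 1.0], 0]
  ]
}}

```text
time: 17.25
tool_pos: [0.5851, -0.0269, 0.0813]
ee_rot: [3.141, -0.001, 0.356]
contact_force: [2.0, -0.2, 5.0]
width: 0.0381
```

Request:
{"api": "step_arm", "payload": {
  "rows": [
    [1, [0, 0, 0.2], 0],
    [1, [0, 0, 0.4], 0],
    [1, [0, 0, 0.6], 0],
    [1, [0, 0, 0.7], 0],
    [1, [0, 0, 0.8], 0],
    [1, [0, 0, 0.8], 0]
  ]
}}

```text
time: 17.85
tool_pos: [0.5851, -0.0269, 0.0736]
ee_rot: [3.141, -0.001, 0.356]
contact_force: [0.7, -0.9, 9.4]
width: 0.0383
```

Request:
{"api": "step_arm", "payload": {
  "rows": [
    [1, [0, 0, 0.1], 0],
    [1, [0, 0, 0.2], 0],
    [1, [0, 0, 0.3], 0],
    [1, [0, 0, 0.3], 0],
    [1, [0, 0, 0.3], 0]
  ]
}}

```text
time: 18.35
tool_pos: [0.5852, -0.0269, 0.071]
ee_rot: [3.141, -0.001, 0.356]
contact_force: [-0.6, -0.2, 15.3]
width: 0.0384
```

```bash
cat > m12.py <<'E'
from h import *
import sys
k=sys.argv[1]
s=bot.read_state();print(s['time'],s['tool_pos'],s['ee_rot'],s['contact_force'],s['torque'],s['width'])
d=cap('scene','s%s.png'%k);cap('wrist','w%s.png'%k)
P=pts(d);hsv=cv2.cvtColor(d['frame'],cv2.COLOR_RGB2HSV);H,S,V=hsv[...,0],hsv[...,1],hsv[...,2]
v,u=np.mgrid[:480,:640]
m=(H>12)&(H<30)&(S>120)&(u>270)&(u<340)&(v>225)&(v<275)&(np.hypot(P[...,0]-.583,P[...,1]+.027)<.045)&(P[...,2]>.04)
z=P[m][:,2];print('ring z pct',m.sum(),np.percentile(z,[50,70,80,90,95]))
m=(S<60)&(u>275)&(u<335)&(v>215)&(v<275)&(np.hypot(P[...,0]-.583,P[...,1]+.027)<.037)&(P[...,2]>.045)&(P[...,2]<.09)
z=P[m][:,2];print('flange z hist',np.histogram(z,bins=np.arange(.045,.092,.003)))
a=cv2.imread('pics/s%s.png'%k)[150:310,210:410];cv2.imwrite('pics/s%sc.png'%k,cv2.resize(a,(750,600),interpolation=cv2.INTER_CUBIC))
E
python3 m12.py 12
```

```text
18.35 [ 0.58516324 -0.02687346  0.07103576] [ 3.14111040e+00 -9.84168708e-04  3.55811599e-01] [-0.55812366 -0.18709782 15.2876476 ] [ 0.12856981  0.17878513 -0.00816108] 0.03844827074648522
ring z pct 354 [0.05720163 0.05813182 0.05865008 0.05914655 0.05960381]
flange z hist (array([  0,   0,   0,   1,  12,  85, 285,  54,  31,  29,  34,  45,  36,
        44,  50]), array([0.045, 0.048, 0.051, 0.054, 0.057, 0.06 , 0.063, 0.066, 0.069,
       0.072, 0.075, 0.078, 0.081, 0.084, 0.087, 0.09 ]))
```

View pics/s12c.png

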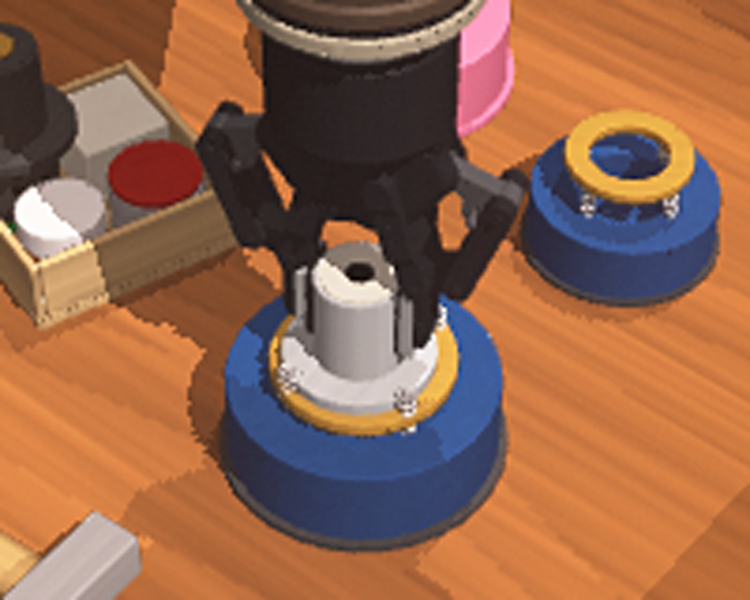

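View pics/w12.png

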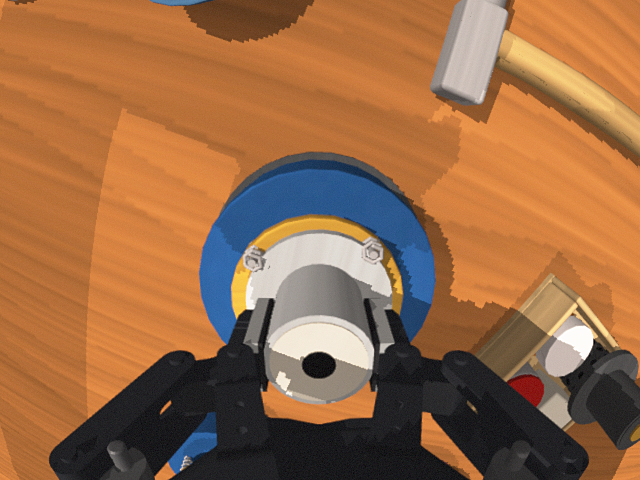

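Request:
{"api": "step_arm", "payload": {
  "rows": [
    [1, [0, 0, 0.05], 0],
    [1, [0, 0, 0.1], 0],
    [1, [0, 0, 0.1], 0],
    [1, [0, 0, 0.1], 0],
    [1, [0, 0, 0.1], 0],
    [1, [0, 0, 0.1], 0]
  ]
}}

```text
time: 19.05
tool_pos: [0.5852, -0.0268, 0.0709]
ee_rot: [3.141, -0.001, 0.356]
contact_force: [-5.6, -0.7, 32.1]
width: 0.0384
```

```bash
python3 m12.py 13; python3 - <<'E'
from h import *
print(bot.read_state()['contact_force'],bot.read_state()['joint_vel'].round(4))
a=cv2.imread('pics/s13.png')[110:270,150:350];cv2.imwrite('pics/s13d.png',cv2.resize(a,(750,600),interpolation=cv2.INTER_CUBIC))
E
```

```text
19.05 [ 0.5852412  -0.02684735  0.07092856] [ 3.14088903e+00 -1.42970296e-03  3.55882904e-01] [-5.55089404 -0.66484988 32.0925114 ] [ 0.23913081  0.98801381 -0.07437101] 0.038419667696872564
ring z pct 347 [0.05701332 0.05783121 0.05851067 0.05908233 0.05963488]
flange z hist (array([  0,   0,   0,   0,  13, 105, 279,  37,  30,  33,  32,  45,  41,
        41,  45]), array([0.045, 0.048, 0.051, 0.054, 0.057, 0.06 , 0.063, 0.066, 0.069,
       0.072, 0.075, 0.078, 0.081, 0.084, 0.087, 0.09 ]))
[-5.43727102  0.43853704 31.73574368] [ 0.001  -0.0015  0.0012 -0.0012  0.0012  0.0001]
```

View pics/s13d.png

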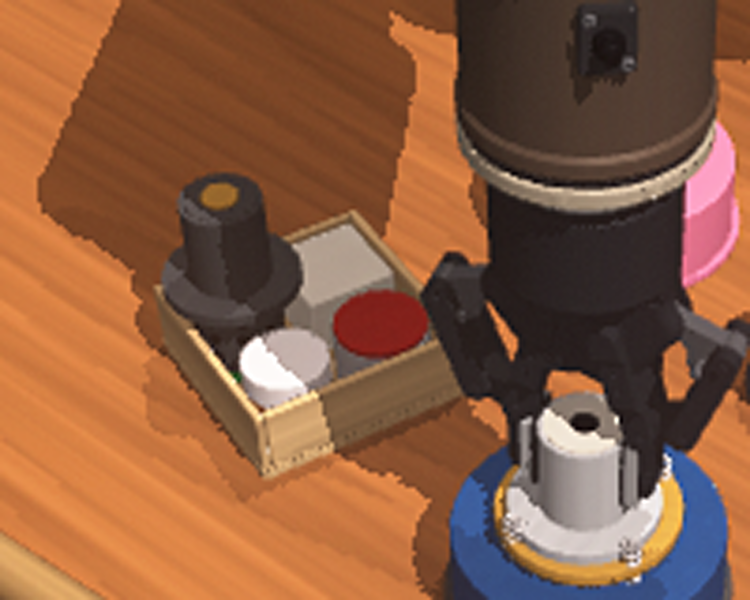

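The ring is on its hard stop at 32 N. I'm easing off half a millimetre to be gentler, then handing in.

Request:
{"api": "step_arm", "payload": {
  "rows": [
    [1, [0, 0, -0.05], 0],
    [1, [0, 0, -0.05], 0],
    [1, [0, 0, -0.05], 0]
  ]
}}

```text
time: 19.45
tool_pos: [0.5852, -0.0269, 0.071]
ee_rot: [3.141, -0.001, 0.356]
contact_force: [-3.0, 0.2, 24.1]
width: 0.0384
```

```bash
python3 - <<'E'
from plant import bot,job_done
s=bot.read_state();print(s['time'],s['tool_pos'],s['contact_force'],s['width'])
if s['tool_pos'][2]<.0725 and s['contact_force'][2]>10: print(job_done())
E
```

```text
19.45 [ 0.58521177 -0.02688579  0.07099076] [-3.03570166  0.21486508 24.12075497] 0.03839511318749133
the job is handed in; nothing more can be done
None
```

The flasks are changed over, and I handed the job in at 19.5 s while still holding the fresh flask down. `job_done()` gave no verdict, so what follows rests on my own checks.

- **Used flask:** I took it out of the large blue cradle and stood it on the green square, then let go. In the wrist picture taken just after release it was upright, about 1–2 mm from the square's centre. In the last scene picture the jar, block and tin were still upright in place.
- **Fresh flask:** I put it into the ring and pressed it to the stop. The tool went about 18 mm below where I reckoned the flask would seat, and the depth image showed the ring's top face at about 57 mm, against 75 mm when up.
- **Final push:** It peaked at 32 N on the stop, so I eased off to 24 N before handing in, with the grip still closed.
- **Other things:** The arm never went near the bowl, hammer or burr stand. I did not re-measure where they stand.

No check failed. The cameras disagreed by about 2–3 mm on some positions, so I used the wrist view for the final alignments. The tool ended about 1.5 mm in x from my estimate of the ring's centre, well inside the 8 mm allowed.

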